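Third hand at the marking fixture: hold the comb jaw on the air slide for screwing

TASK

First swing the black extraction nozzle round by its red knob, away from the front of the air slide, until its mouth stands over the yellow dot on the base plate. Then pick up the black comb jaw by its rear block, teeth down, and hold it in the air, flat against the white end block of the air slide with sides and top edges flush, pushing the sprung slide gently back with a steady 10 newtons or so, never ramming it. Finish while still holding the jaw pressed there, for a technician to put in the screws; leave the circuit breaker, the screw cup and the screwdriver where they are.

Things in the scene. Friction and masses are not known exactly. Their poses are not given: they have to be found in the camera images.
- plate: Fixed aluminium base plate, 340 (x) by 280 (y) by 12 mm thick, with the grey air slide on it. Origin at bench height (z = 0) under the slide's centre line; it spans x -170..170, y -110..170 mm. +x is the way the slide is pushed back (roughly away from the robot), z up. In front of the end block there is only bare plate.
- mount: White end block at the front of the air slide, 84 wide (y), 42 high, 16 mm deep (x). Origin ON its flat front face, midway between its two threaded holes (y -30, +30 mm), 62 mm above the bench; the face spans z -27..+15 from there. +x points into the block (pushing direction), z up. Moves with carriage; at rest it is at x = +40, y = 0 mm of plate. The carriage behind is lower.
- carriage (a joint): How far the sprung air slide has been pushed back along +x, m: 0 at rest (out to the front), stop at 0.035. It resists like a spring of 600 N/m (0.6 N per mm: 10 N at 0.0167 m) with about 0.2 N friction and a little damping, and comes back when released.
- jaw: Loose black comb jaw, about 0.26 kg, teeth down on the bench. Rear block x -20..25, y -16..16 mm, to be gripped across its 32 mm; in front of it the face plate x 25..35, y -42..42 mm, four teeth in its lowest 12 mm; all 45 mm high. Mounting face at x = +35, looking along +x. Origin on the underside, z up. Gripping at x = 0, z = 30 mm keeps fingers clear of the plate.
- jaw_holes (a point): Point on the jaw's mounting face midway between its two screw holes: x = +35, y = 0, z = +30 mm of jaw. It belongs on mount's origin; then the jaw's underside is 32 mm above the bench and its top is flush with the block's top.
- nozzle (a joint): Swivel angle of the extraction nozzle, rad: 0 when its arm points along -y of the plate (mouth in front of the end block), growing as it swings clockwise seen from above, towards the robot side (-x of the plate); the mouth is over the yellow dot at 1.40. Stiff pivot: about 0.2 N m of friction, stays where it is left, range -0.3..1.9.
- nozzle_knob (a point): Red knob on top of the black cone-shaped nozzle, 22 mm diameter, upright, 36 mm tall (168..204 mm above the bench); this point is on its axis, 186 mm above the bench, 140 mm from the pivot axis. Nozzle head below it is 68 mm across at its mouth, 94 mm above the bench.
- nozzle_pivot (a point): Point on the nozzle's vertical swivel axis, at the knob's height (186 mm above the bench); the axis stands at x = 0, y = +140 mm of plate. The post and arm top out at 171 mm.
- park (a point): Centre of the yellow parking dot, 48 mm diameter, on the base plate's top; right below the knob when the nozzle is parked (x = -138, y = +116 mm of plate).
- breaker: Bystander: white two-pole circuit breaker with blue toggles, 85 by 36 mm, 76 mm high, standing loose on the bench; origin under its middle.
- screw_cup: Bystander: small steel cup with screws, 50 mm across, 28 mm high, loose on the base plate near its robot-side right corner; origin under its middle.
- driver: Bystander: screwdriver with orange handle, 180 mm long, lying on the bench to the left of the plate, along its own x.
Not all that is in view belongs to the job. What is shaped like the jaw but purple is not meant.

How it is judged:
By the outcome, as a careful person would: the job done as asked, in the order asked, and still so for the second after the job is handed in, while the arm keeps its last pose, push and grip.
It also fails if it takes over 56 s, if anything falls off the work surface, if the arm or the gripper's body presses on something with over 40 N, if the wrist force passes 120 N, or if a joint passes its speed limit or range.

ROBOT

A 6-joint arm with a two-finger parallel gripper is mounted at the origin on the work surface. World frame = base frame: x ahead of the robot, y to its left, z up, the work surface at z = 0. Lengths are in m, angles in rad, forces in N, time in s.
With the tool pointing down it reaches from about 0.375 to 0.975 m from the base axis. Payload 3.8 kg.
Tool frame: the origin (TCP) lies midway between the tips of the shut fingers; the grasp point (between the pads) lies 19 mm behind it; z points along the fingers, y is the line along which they close (so a half turn about z gives the same grasp; the last joint's range is limited). The gripper opens to 85 mm and grips with 20 to 120 N. Pads are 22 mm wide; open, the fingers measure 114 mm over their backs; the gripper's body (76 mm by 85 mm) begins 54 mm behind the grasp point. The pads swing forward as they close: fully open they stand 13 mm farther back than shut.
Start: joints at [-1.278, 0.264, 1.604, -0, 1.274, -0.037], TCP at [0.219, -0.639, 0.231] pointing down, gripper open.
Joint ranges: [-2.63, 2.63], [-0.94, 2.18], [0.31, 2.57], [-1.31, 4.45], [0, 2.66], [-2.55, 2.55]. Speed limits (rad/s): [2.57, 2.57, 3.14, 3.14, 3.14, 3.14].

INTERFACE

Orientations are given as a rotation vector (axis times angle).
In Python, from workcell import status, read_camera, workorder, masks_of gives the robot as it stands.
- The arm moves only by the tool drive_tool, never from a script. Its argument "rows" is a list of rows, each a list of 7 numbers: the turn, a rotation vector about the tool's x, y, z in degrees, then the shift along the tool's x, y, z in m, then the opening, from 0 (shut) to 1 (fully open). In form: [[ax, ay, az, tx, ty, tz, claw], ...]. A call has 1 to 8 rows; each row shifts and turns the commanded pose from where the row before left it, along the tool's axes as they then stand; what a row does not reach is not made up. A row lasts 1/12 s, in which the tool goes at most 41.7 mm and 7.16 degrees, less where a joint would pass 70% of its speed; a pose out of reach is approached as far as the arm can. A call is refused whole if a number of a shift passes 0.0417 or a number of a turn 7.16, either way. A call with a gripper value outside its range is refused whole. The fingers move at their own pace and stop on an object; "force" is the grip in N (left out, the last holds). Time passes only in rows, so rows that do not move let the fingers close. It gives the time, the measured TCP pose, the force, the opening and the grip force at its end, in the units of the state.
- status.read_state(): the state, without advancing time (a new reading comes with each control period).
- read_camera(name): name is "scene" or "top"; returns a dict with "color" (400x640x3 uint8, red, green, blue), "intrinsics" (3x3 intrinsics, pixels), "D" ([k1, k2, p1, p2, k3] as OpenCV has them; the pictures are not rectified), "world_from_camera" (4x4, takes a point from camera to world coordinates). Camera axes: x right, y up, looking along -z (the intrinsics and any distortion apply to the point x, -y, -z); pixel columns grow to the right and rows downward; lengths in m; the calibration is good to about 2 mm. A picture is of the moment at which its call begins. There is no depth.
- workorder.finish_job(): hands the job in; it is judged then, once.
Trained networks look in a picture, given as the dict that the camera call returned (one of the last four; its "shot" number tells which), for a name from the list of things; names that differ only in an ending like _2 or _b are one class to them, and where a whole thing is asked for, a point or a joint stands for the part that bears it (a point fixed in the world has none). Each returns a list of dicts, best first, with "score" (0 to 1); they miss things now and then, are a little off and sometimes report something else, mostly with a low value. They report only what shows in the picture. A call takes as long as a camera call. They do not tell look-alikes from the thing itself.
- masks_of(picture, name): "mask" (400x640 bool, what is visible of it) and "bbox" ([left, top, right, bottom] in pixels, round what is visible of it).
The state is a dict: "time": time; "q": joint angles; "joint_vel": joint speeds; "joint_torque": joint torques, N m; "tool_pos": TCP position; "tcp_rot": TCP orientation; "wrist_force": force on the tool from outside, world axes, zero at the start; "torque": the same for the moment, N m; "width": opening from 0.0 (shut) to 1.0 (fully open); "grip_force": force on a finger pad.
Only numpy, scipy, OpenCV 4.12 (cv2) and the standard library are available. Lean on these libraries where they do the work, as an engineer would, in place of code of your own. Each camera call takes 0.05 s, during which the arm holds its last target. There are 200 camera calls.

## Working session

There is one attempt and no reset: what is moved stays moved. The work goes in short steps, Python scripts to look and compute and a tool call to move; the robot and the scene stay as the last step left them, time stands still between calls to the robot, and variables do not carry over. Pictures are saved under pics/ and viewed, at most 10 in all, crops included, and the job is handed in when it is done.

Besides the shell and the picture viewer there is one more tool, called after "Emit:" in YAML: its name, and indented under it one key for each argument. drive_tool: Moves the arm, as the interface text tells. Its arguments: {"type":"object","properties":{"rows":{"type":"array"},"force":{"type":"number"}},"required":["rows"]}

```bash
mkdir -p pics; ls
cat > h.py <<'E'
import numpy as np, cv2
from workcell import status, read_camera, workorder, masks_of
from scipy.spatial.transform import Rotation as R
def ray(p,u,v):
    n=cv2.undistortPoints(np.array([[[u,v]]],float),np.array(p["intrinsics"]),np.array(p["D"],float))[0,0]
    T=np.array(p["world_from_camera"]); d=T[:3,:3]@np.array([n[0],-n[1],-1]); return T[:3,3],d
def atz(p,u,v,z):
    o,d=ray(p,u,v); return o+d*(z-o[2])/d[2]
def proj(p,X):
    T=np.linalg.inv(np.array(p["world_from_camera"])); X=np.atleast_2d(X)@T[:3,:3].T+T[:3,3]
    X=X*[1,-1,-1]
    return cv2.projectPoints(X,np.zeros(3),np.zeros(3),np.array(p["intrinsics"]),np.array(p["D"],float))[0][:,0]
def save(p,n): cv2.imwrite(f"pics/{n}.png",p["color"][...,::-1])
E
python3 - <<'E'
from h import *
for c in("scene","top"):
    p=read_camera(c); save(p,c+"0"); print(c,np.round(p["world_from_camera"],3).tolist())
    for n in("jaw","mount","plate","nozzle_knob","breaker","screw_cup","driver"):
        print(n,[(round(m["score"],2),np.round(m["bbox"]).tolist()) for m in masks_of(p,n)])
print(status.read_state())
E
```

```text
pics
scene [[0.582, -0.485, 0.653, 1.504], [0.813, 0.358, -0.458, -0.656], [-0.011, 0.798, 0.603, 1.007], [0.0, 0.0, 0.0, 1.0]]
jaw [(0.82, [245.0, 255.0, 269.0, 284.0]), (0.56, [186.0, 242.0, 210.0, 266.0]), (0.55, [199.0, 280.0, 225.0, 309.0]), (0.26, [273.0, 178.0, 412.0, 285.0])]
mount [(0.86, [336.0, 220.0, 379.0, 263.0])]
plate [(0.63, [277.0, 176.0, 410.0, 286.0])]
nozzle_knob [(0.85, [323.0, 174.0, 372.0, 217.0])]
breaker [(0.75, [220.0, 224.0, 237.0, 252.0]), (0.28, [322.0, 177.0, 374.0, 221.0])]
screw_cup [(0.52, [287.0, 213.0, 300.0, 231.0])]
driver [(0.57, [394.0, 166.0, 413.0, 183.0])]
top [[0.011, 0.999, -0.041, 0.491], [-1.0, 0.01, -0.005, 0.017], [-0.005, 0.041, 0.999, 1.17], [0.0, 0.0, 0.0, 1.0]]
jaw [(0.96, [456.0, 166.0, 478.0, 196.0]), (0.69, [448.0, 216.0, 473.0, 246.0]), (0.55, [400.0, 167.0, 434.0, 194.0]), (0.31, [164.0, 166.0, 181.0, 232.0])]
mount [(0.7, [293.0, 113.0, 330.0, 158.0]), (0.56, [252.0, 160.0, 332.0, 192.0])]
plate [(0.64, [253.0, 108.0, 365.0, 240.0])]
nozzle_knob [(0.95, [251.0, 163.0, 334.0, 192.0])]
breaker [(0.93, [403.0, 222.0, 427.0, 254.0])]
screw_cup [(0.79, [340.0, 204.0, 353.0, 222.0])]
driver [(0.72, [163.0, 178.0, 179.0, 229.0])]
{'time': 0.8, 'q': array([-1.27790587e+00,  2.63893798e-01,  1.60396436e+00,  5.45456498e-06,
        1.27370922e+00, -3.68995945e-02]), 'joint_vel': array([ 0.001045  ,  0.00038189,  0.000208  ,  0.00040297, -0.0019284 ,
        0.0024848 ]), 'joint_torque': array([ 6.87374832e-04, -5.14976013e+01, -3.67698526e+01,  9.78439516e-06,
        5.29043136e-04,  2.10922352e-06]), 'tool_pos': array([ 0.21859813, -0.63863413,  0.23130319]), 'tcp_rot': array([3.09895515e+00, 5.15682131e-01, 1.31938996e-05]), 'wrist_force': array([-0.12010172,  0.21979243,  0.07526205]), 'torque': array([-0.02119532, -0.0648423 ,  0.0332492 ]), 'grip_force': 0.0, 'width': 0.9997286478669923}
```

Run:
```python
import cv2
a=cv2.imread("pics/top0.png")[95:270,155:490]
b=cv2.imread("pics/scene0.png")[150:320,170:430]
cv2.imwrite("pics/top0c.png",cv2.resize(a,None,fx=2.38,fy=2.38,interpolation=cv2.INTER_CUBIC))
cv2.imwrite("pics/scene0c.png",cv2.resize(b,None,fx=3,fy=3,interpolation=cv2.INTER_CUBIC))
```

```text
(no output)
```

View pics/top0c.png

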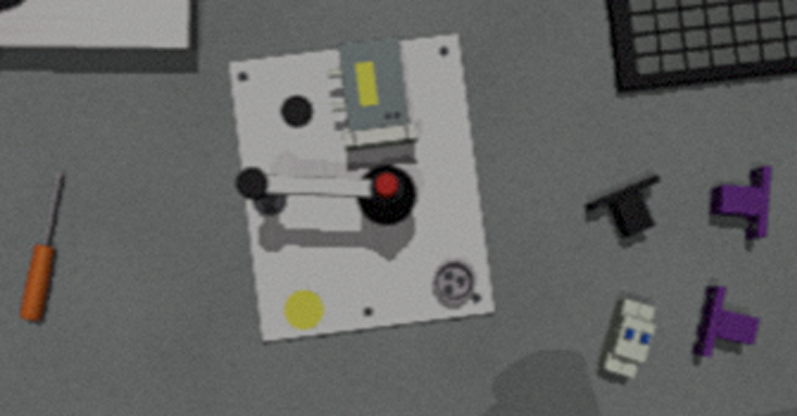

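View pics/scene0c.png

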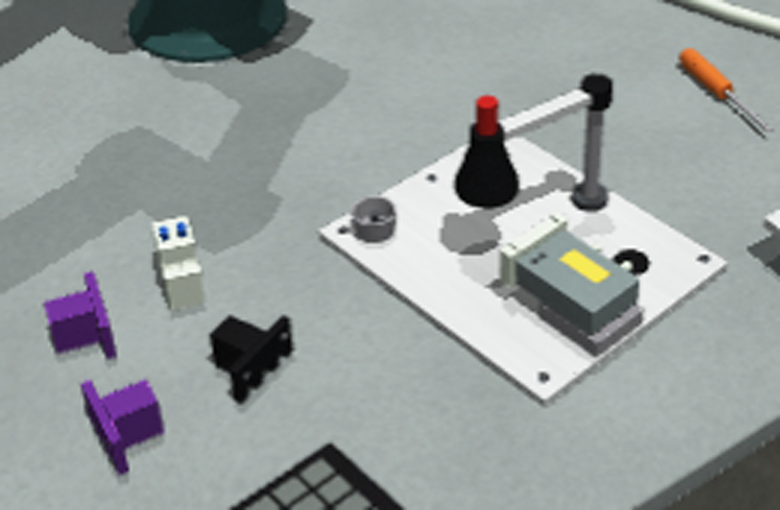

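Top view (full-image px): black jaw at (420,182). Look-alikes are purple jaws at (467,181) and (460,231), and the black tray at (440,110). Black T-shape at (420,182) is the one meant. Red knob is at (317,172), yellow dot at (283,225), the end block at (315,151) and the breaker at (420,237). The scene crop confirms one black jaw with teeth down, full px (253,268). Next: fit the poses.

```bash
cat > fit.py <<'E'
from h import *
from scipy.optimize import least_squares
from scipy.ndimage import map_coordinates
def tf(P,pose):
    c,s=np.cos(pose[2]),np.sin(pose[2]); P=np.asarray(P,float)
    return np.c_[pose[0]+c*P[:,0]-s*P[:,1],pose[1]+s*P[:,0]+c*P[:,1],P[:,2]]
def edgefit(pics,segs,pose,half=6,chan=None,n=25,iters=6,verbose=True,loc=None,thr=15):
    """segs: list of (cam,A,B,sign) ; gradient extremum along the normal; returns pose"""
    for it in range(iters):
        h=max(2.5,half*0.7**it); obs=[]
        for cam,A,B in segs:
            p=pics[cam]; g=p["color"].astype(float).mean(2) if chan is None else chan(p["color"].astype(float))
            g=cv2.GaussianBlur(g,(0,0),0.8)
            t=np.linspace(.06,.94,n)[:,None]; L=np.array(A)*(1-t)+np.array(B)*t
            uv=proj(p,tf(L,pose)); d=uv[-1]-uv[0]; d/=np.hypot(*d); nn=np.array([-d[1],d[0]])
            k=np.arange(-h,h+.01,.25)
            q=uv[:,None]+k[None,:,None]*nn
            v=map_coordinates(g,[q[...,1],q[...,0]],order=1); gr=np.abs(np.gradient(v,axis=1))/.25
            j=gr.argmax(1); ok=(gr.max(1)>thr)&(j>0)&(j<len(k)-1)
            for i in np.where(ok)[0]:
                a,b,c=gr[i,j[i]-1:j[i]+2]; off=k[j[i]]+.25*.5*(a-c)/(a-2*b+c-1e-9)
                obs.append((cam,L[i],uv[i]+off*nn,nn))
        def res(x):
            r=[]
            for cam in set(o[0] for o in obs):
                O=[o for o in obs if o[0]==cam]
                uv=proj(pics[cam],tf([o[1] for o in O],x)); r.append(((uv-[o[2] for o in O])*[o[3] for o in O]).sum(1))
            return np.concatenate(r)
        s=least_squares(res,pose,loss="soft_l1",f_scale=.4,x_scale=[.01,.01,.05]); pose=s.x
    r=res(pose)
    if verbose: print("pose",np.round(pose,4),"deg",round(np.degrees(pose[2]),2),"n",len(r),"med|r|px",round(np.median(abs(r)),2))
    return pose
def sil(p,pieces,pose,S=8):
    m=np.zeros((400*S,640*S),np.uint8)
    for P in pieces:
        uv=proj(p,tf(P,pose)); h=cv2.convexHull(((uv+.5)*S*16-8).astype(np.int32)); cv2.fillConvexPoly(m,h,255,shift=4)
    return m
def box(x0,x1,y0,y1,z0,z1): return [(x,y,z) for x in(x0,x1) for y in(y0,y1) for z in(z0,z1)]
JAW=[box(-.020,.025,-.016,.016,0,.045),box(.025,.035,-.042,.042,0.012,.045)]
E
cat > m1.py <<'E'
from fit import *
from scipy.optimize import minimize
pics={c:read_camera(c) for c in("top","scene")}
z=.012; C=[(-.17,-.11,z),(.17,-.11,z),(.17,.17,z),(-.17,.17,z)]
cr=np.array([(263,341),(494,312),(458,34),(230,62)])/2.38+[155,95]
w=np.array([atz(pics["top"],*c,z) for c in cr]); ce=w.mean(0)
yaw=np.radians(7.4); R2=np.array([[np.cos(yaw),-np.sin(yaw)],[np.sin(yaw),np.cos(yaw)]])
p0=np.r_[ce[:2]-R2@[0,.03],yaw]; print("p0",p0)
E4=[(C[i],C[(i+1)%4]) for i in range(4)]
for cs in(("top",),("scene",),("top","scene")):
    P=edgefit(pics,[(c,a,b) for c in cs for a,b in E4],p0)
np.save("plate.npy",P)
# mount front face from its top edges
m=[(.040,-.042,.077),(.040,.042,.077),(.056,.042,.077),(.056,-.042,.077)]
print("mount -> plate pose"); 
for cs in(("top",),("scene",)):
    edgefit(pics,[(c,m[i],m[(i+1)%4]) for c in cs for i in range(4)],P,half=3)
pt=lambda *a: tf([a],P)[0]
print("expected mount",pt(.04,0,.062),"pivot",pt(0,.14,.186),"park",pt(-.138,.116,.012))
for c,p in pics.items():
    f=p["color"].astype(float); r,g,b=f[...,0],f[...,1],f[...,2]
    ym=(r>90)&(g>90)&(b<.6*g); rm=(r>70)&(g<.45*r)&(b<.45*r)
    for nm,mm,near,zz in(("dot",ym,pt(-.138,.116,.012),.012),("knob",rm,pt(0,0,.186),.186)):
        uv=proj(p,near)[0]; n,l,st,ct=cv2.connectedComponentsWithStats(mm.astype(np.uint8))
        k=min([i for i in range(1,n) if st[i,4]>8],key=lambda i:np.hypot(*(ct[i]-uv)))
        print(c,nm,ct[k].round(1),"pred",uv.round(1),"area",st[k,4],atz(p,*ct[k],zz).round(4),"z204",atz(p,*ct[k],.204).round(4) )
# jaw: silhouette fit
def cost(x,cs):
    e=0
    for c in cs:
        p=pics[c]; g=p["color"].astype(float).max(2)
        uv=proj(p,tf([(0,0,.02)],x0))[0].astype(int); sl=np.s_[uv[1]-28:uv[1]+28,uv[0]-28:uv[0]+28]
        mod=cv2.resize(sil(p,JAW,x),(640,400),interpolation=cv2.INTER_AREA)/255.
        mod=cv2.GaussianBlur(mod,(0,0),.5)[sl]
        d=np.clip((58-g[sl])/(58-30),0,1)
        e+=((mod-d)**2).sum()
    return e
x0=np.r_[atz(pics["top"],420,183,.03)[:2],np.radians(23)]; print("x0",x0)
p=pics["top"]; g=p["color"].max(2); print(g[176:190:2,405:437:2])
for cs in(("top",),("scene",),("top","scene")):
    s=minimize(cost,x0,args=(cs,),method="Nelder-Mead",options=dict(initial_simplex=x0+np.array([[0,0,0],[.008,0,0],[0,.008,0],[0,0,.1]]),xatol=1e-4,fatol=1e-2,maxiter=120)); print("jaw",cs,s.x.round(4),np.degrees(s.x[2]).round(1),round(s.fun,2))
np.save("jaw.npy",s.x)
for c,p in pics.items():
    o=p["color"][...,::-1].copy(); cn,_=cv2.findContours(sil(p,JAW,s.x),0,2)
    u=proj(p,tf([(0,0,.02)],s.x))[0].astype(int); cr=cv2.resize(o[u[1]-25:u[1]+25,u[0]-25:u[0]+25],(400,400),interpolation=cv2.INTER_CUBIC)
    cv2.polylines(cr,[(k-[(u[0]-25)*8,(u[1]-25)*8]).astype(np.int32) for k in cn],True,(0,255,0),1); cv2.imwrite(f"pics/jaw_{c}.png",cr)
cv2.imwrite("pics/jaw.png",np.hstack([cv2.imread("pics/jaw_top.png"),cv2.imread("pics/jaw_scene.png")]))
E
python3 m1.py
```

```text
p0 [0.6262794  0.01793843 0.12915436]
pose [0.6279 0.0199 0.1371] deg 7.85 n 91 med|r|px 0.31
pose [0.629  0.0185 0.1325] deg 7.59 n 88 med|r|px 0.14
pose [0.6283 0.0194 0.1351] deg 7.74 n 180 med|r|px 0.32
mount -> plate pose
pose [0.6265 0.0298 0.1146] deg 6.56 n 49 med|r|px 0.14
pose [0.6297 0.016  0.1296] deg 7.42 n 78 med|r|px 0.86
expected mount [0.6679206  0.02476092 0.062     ] pivot [0.60942615 0.15809658 0.186     ] park [0.47591694 0.11572572 0.012     ]
top dot [282.2 224.6] pred [282.2 224.5] area 201 [0.4755 0.1156 0.012 ] z204 [0.4782 0.0993 0.204 ]
top knob [317. 172.] pred [316.6 163. ] area 69 [0.6063 0.0183 0.186 ] z204 [0.6042 0.0182 0.204 ]
scene dot [364.6 238.4] pred [331.9 200.9] area 78 [0.691  0.0832 0.012 ] z204 [ 0.8478 -0.0595  0.204 ]
scene knob [331.9 187.9] pred [336.9 191.6] area 81 [0.605  0.0182 0.186 ] z204 [0.6247 0.0034 0.204 ]
x0 [ 0.59638901 -0.27058658  0.40142573]
[[ 93  86  79  54  27  25  25  27  23  19  44  56  93  99 101  98]
 [ 73  40  26  30  18  21  32  22  27  19  42  76  99  97  99  97]
 [ 32  25  24  16  14  28  35  31  28  23  36  98  96 100 103 103]
 [ 32  55  50  23   1  22  29  29  23  19  28  68 100  97 100  99]
 [ 54  61  56  34   0   9  25  29  31  14  27  49  94 101  95  94]
 [ 53  83  94  59  19  14  24  18  28  31  22  24  84  99 100  99]
 [ 94  96  97  64  25   3  23  29  23  22  18  18  45  95 102  94]]
jaw ('top',) [ 0.5885 -0.2715  0.4203] 24.1 13.16
jaw ('scene',) [ 0.5937 -0.2735  0.4142] 23.7 34.12
jaw ('top', 'scene') [ 0.5898 -0.2719  0.4253] 24.4 74.96
```

View pics/jaw.png

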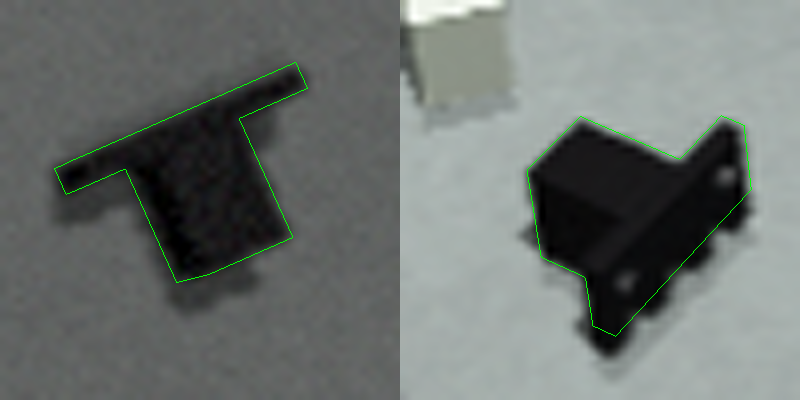

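The crop confirms the black jaw, teeth down, with the outline fitting in both views: (0.590, -0.272), yaw 24°. The knob is 140 mm from the pivot as it must be; nozzle now at 0.16 rad, so it needs +71°.

```bash
cat > plan.py <<'E'
from h import *
def plan(pos,yxdeg,n,start=None):
    """constant rows from now to TCP pos, tool x yaw yxdeg (tool down)"""
    s=status.read_state() if start is None else None
    p,Rm=(np.array(s["tool_pos"]),R.from_rotvec(s["tcp_rot"])) if s else start
    x=Rm.as_matrix()[:,0]; yaw=np.degrees(np.arctan2(x[1],x[0]))
    d=(yxdeg-yaw+180)%360-180; az=-d/n
    r=R.from_rotvec([0,0,np.radians(az)])
    A=np.zeros((3,3)); Q=Rm
    for k in range(n): Q=Q*r; A+=Q.as_matrix()
    t=np.linalg.solve(A,np.array(pos)-p)
    print("from",p.round(4),"yaw",yaw.round(2),"rows",n,"az",round(az,3),"t",t.round(5),"tool z",Rm.as_matrix()[:,2].round(4), "max",abs(t).max().round(4))
    Q=Rm; rad=[]; 
    for k in range(n): Q=Q*r; p=p+Q.as_matrix()@t; rad.append(np.hypot(p[0],p[1]))
    print("radius",min(rad).round(3),max(rad).round(3)); return t,az
E
python3 -c "
from plan import *
plan([.606,.0183,.235],88.6,24)"
```

```text
from [ 0.2186 -0.6386  0.2313] yaw 18.89 rows 24 az -2.904 t [ 0.03373 -0.00252 -0.00015] tool z [ 0.e+00 -1.e-04 -1.e+00] max 0.0337
radius 0.606 0.672
```

Emit:
drive_tool:
  rows:
    - [0,0,-2.9,0.0337,-0.0025,0,1]
    - [0,0,-2.9,0.0337,-0.0025,0,1]
    - [0,0,-2.9,0.0337,-0.0025,0,1]
    - [0,0,-2.9,0.0337,-0.0025,0,1]
    - [0,0,-2.9,0.0337,-0.0025,0,1]
    - [0,0,-2.9,0.0337,-0.0025,0,1]
    - [0,0,-2.9,0.0337,-0.0025,0,1]
    - [0,0,-2.9,0.0337,-0.0025,0,1]

```text
time: 1.57
tool_pos: [0.4444, -0.4903, 0.2314]
tcp_rot: [2.93, 1.132, 0.0]
wrist_force: [0.8, 0.8, -0.7]
width: 1.0
grip_force: 0.0
```

Emit:
drive_tool:
  rows:
    - [0,0,-2.9,0.0337,-0.0025,0,1]
    - [0,0,-2.9,0.0337,-0.0025,0,1]
    - [0,0,-2.9,0.0337,-0.0025,0,1]
    - [0,0,-2.9,0.0337,-0.0025,0,1]
    - [0,0,-2.9,0.0337,-0.0025,0,1]
    - [0,0,-2.9,0.0337,-0.0025,0,1]
    - [0,0,-2.9,0.0337,-0.0025,0,1]
    - [0,0,-2.9,0.0337,-0.0025,0,1]

```text
time: 2.23
tool_pos: [0.5922, -0.2659, 0.2314]
tcp_rot: [2.643, 1.698, 0.0]
wrist_force: [1.3, 0.2, 0.5]
width: 0.998
grip_force: 0.0
```

Emit:
drive_tool:
  rows:
    - [0,0,-2.9,0.0337,-0.0025,0,1]
    - [0,0,-2.9,0.0337,-0.0025,0,1]
    - [0,0,-2.9,0.0337,-0.0025,0,1]
    - [0,0,-2.9,0.0337,-0.0025,0,1]
    - [0,0,-2.9,0.0337,-0.0025,0,1]
    - [0,0,-2.9,0.0337,-0.0025,0,1]
    - [0,0,-2.9,0.0337,-0.0025,0,1]
    - [0,0,-2.9,0.0337,-0.0025,0,1]

```text
time: 2.9
tool_pos: [0.6396, -0.0015, 0.2314]
tcp_rot: [2.247, 2.195, 0.001]
wrist_force: [-0.0, 0.4, 0.6]
width: 0.999
grip_force: 0.0
```

Emit:
drive_tool:
  rows:
    - [0,0,0,0,0,0,1]
    - [0,0,0,0,0,0,1]

```text
time: 3.07
tool_pos: [0.6393, -0.0012, 0.2314]
tcp_rot: [2.247, 2.196, -0.0]
wrist_force: [-0.0, -1.0, -0.5]
width: 1.0
grip_force: 0.0
```

```bash
python3 -c "
from plan import *
plan([.606,.0183,.176],88.6,5); s=status.read_state();print(s['q'].round(3),s['time'])"
```

```text
from [ 0.6393 -0.0012  0.2314] yaw 88.68 rows 5 az 0.016 t [ 0.00374 -0.00676  0.01107] tool z [ 1.e-04 -1.e-04 -1.e+00] max 0.0111
radius 0.606 0.633
[-0.041  0.197  1.685 -0.     1.259 -0.018] 3.0667
```

Emit:
drive_tool:
  rows:
    - [0,0,0,0.0094,-0.017,0,1]
    - [0,0,0,0.0093,-0.0168,0,1]
    - [0,0,0,0,0,0.01,1]
    - [0,0,0,0,0,0.015,1]
    - [0,0,0,0,0,0.015,1]
    - [0,0,0,0,0,0.0154,0.6]
    - [0,0,0,0,0,0,0.3]
  force: 25

```text
time: 3.65
tool_pos: [0.6038, 0.015, 0.1717]
tcp_rot: [-2.249, -2.187, 0.008]
wrist_force: [-1.3, 0.5, -1.5]
width: 0.753
grip_force: 0.0
```

Emit:
drive_tool:
  rows:
    - [0,0,0,0,0,0,0.1]
    - [0,0,0,0,0,0,0]
    - [0,0,0,0,0,0,0]
    - [0,0,0,0,0,0,0]
    - [0,0,0,0,0,0,0]
    - [0,0,0,0,0,0,0]
  force: 25

```text
time: 4.15
tool_pos: [0.607, 0.0159, 0.1773]
tcp_rot: [2.249, 2.191, 0.002]
wrist_force: [0.6, -2.3, 4.3]
width: 0.251
grip_force: 25.5
```

```bash
sed -i 's/Q=Q\*r; A+=Q.as_matrix()/A+=Q.as_matrix(); Q=Q*r/; s/Q=Q\*r; p=p+Q.as_matrix()@t;/p=p+Q.as_matrix()@t; Q=Q*r;/' plan.py
python3 - <<'E'
from plan import *
s=status.read_state(); print(s["width"],s["grip_force"],s["wrist_force"].round(1))
piv=np.array([.6094,.1581]); P=s["tool_pos"]; d=P[:2]-piv; print("r",np.hypot(*d),"ang",np.degrees(np.arctan2(d[1],d[0])))
x=R.from_rotvec(s["tcp_rot"]).as_matrix()[:,0]; yaw=np.degrees(np.arctan2(x[1],x[0]))
plan([.4759,.1157,P[2]],yaw-71.0,20)
E
```

```text
0.2507697637499012 25.495768189430237 [ 0.6 -2.3  4.3]
r 0.1422397387507571 ang -90.96623759575745
from [0.607  0.0159 0.1773] yaw 88.5 rows 20 az 3.55 t [ 3.20e-04 -8.78e-03 -2.00e-05] tool z [ 2.4e-03 -9.0e-04 -1.0e+00] max 0.0088
radius 0.49 0.598
```

Emit:
drive_tool:
  rows:
    - [0,0,3.57,0.0003,-0.0089,0,0]
    - [0,0,3.57,0.0003,-0.0089,0,0]
    - [0,0,3.57,0.0003,-0.0089,0,0]
    - [0,0,3.57,0.0003,-0.0089,0,0]

```text
time: 4.48
tool_pos: [0.5719, 0.021, 0.1773]
tcp_rot: [2.506, 1.89, 0.002]
wrist_force: [1.0, -2.6, 2.4]
width: 0.244
grip_force: 25.5
```

Emit:
drive_tool:
  rows:
    - [0,0,3.57,0.0003,-0.0089,0,0]
    - [0,0,3.57,0.0003,-0.0089,0,0]
    - [0,0,3.57,0.0003,-0.0089,0,0]
    - [0,0,3.57,0.0003,-0.0089,0,0]
    - [0,0,3.57,0.0003,-0.0089,0,0]
    - [0,0,3.57,0.0003,-0.0089,0,0]
    - [0,0,3.57,0.0003,-0.0089,0,0]
    - [0,0,3.57,0.0003,-0.0089,0,0]

```text
time: 5.15
tool_pos: [0.5104, 0.0565, 0.1773]
tcp_rot: [2.895, 1.213, 0.002]
wrist_force: [0.7, -4.4, 4.8]
width: 0.244
grip_force: 25.6
```

Emit:
drive_tool:
  rows:
    - [0,0,3.57,0.0003,-0.0088,0,0]
    - [0,0,3.57,0.0003,-0.0088,0,0]
    - [0,0,3.57,0.0003,-0.0088,0,0]
    - [0,0,3.57,0.0003,-0.0088,0,0]
    - [0,0,3.57,0.0003,-0.0088,0,0]
    - [0,0,3.57,0.0003,-0.0088,0,0]
    - [0,0,0,0,0,0,0]
    - [0,0,0,0,0,0,0]

```text
time: 5.82
tool_pos: [0.48, 0.1007, 0.1773]
tcp_rot: [3.071, 0.659, 0.001]
wrist_force: [-2.4, -2.6, 6.4]
width: 0.243
grip_force: 25.8
```

Run:
```python
from plan import *
s=status.read_state(); print(s["time"],s["width"],s["grip_force"],s["wrist_force"].round(1),s["q"].round(2))
piv=np.array([.6094,.1581]); P=s["tool_pos"]; d=P[:2]-piv; print(P,"r",np.hypot(*d),"ang",np.degrees(np.arctan2(d[1],d[0])))
```

```text
5.8167 0.24338154491889089 25.751249492168427 [-2.4 -2.6  6.4] [ 0.16 -0.05  2.05 -0.    1.14  1.3 ]
[0.47996168 0.10069046 0.17725574] r 0.14159849506975702 ang -156.08136410772292
```

Emit:
drive_tool:
  rows:
    - [0,0,3.15,0.0002,-0.0078,0,0]
    - [0,0,3.15,0.0002,-0.0078,0,0]
    - [0,0,0,0,0,0,0]
    - [0,0,0,0,0,0,0]

```text
time: 6.15
tool_pos: [0.4745, 0.1153, 0.1772]
tcp_rot: [3.103, 0.489, 0.001]
wrist_force: [-2.1, -1.4, 5.6]
width: 0.244
grip_force: 25.7
```

Run:
```python
from plan import *
s=status.read_state(); print(s["time"],s["wrist_force"].round(1))
piv=np.array([.6094,.1581]); P=s["tool_pos"]; d=P[:2]-piv; print(P,"r",np.hypot(*d),"ang",np.degrees(np.arctan2(d[1],d[0])))
```

```text
6.15 [-2.1 -1.4  5.6]
[0.47450436 0.11530505 0.17724716] r 0.14152117436987394 ang -162.39863630877844
```

Emit:
drive_tool:
  rows:
    - [0,0,0,0,0,0,0.4]
    - [0,0,0,0,0,0,0.6]
    - [0,0,0,0,0,0,0.7]
    - [0,0,0,0,0,0,0.7]
    - [0,0,0,0,0,-0.02,0.7]
    - [0,0,0,0,0,-0.03,0.7]
    - [0,0,0,0,0,-0.03,0.7]
    - [0,0,0,0,0,0,0.7]

```text
time: 6.82
tool_pos: [0.478, 0.1158, 0.2625]
tcp_rot: [-3.103, -0.49, -0.017]
wrist_force: [0.9, 0.3, 0.7]
width: 0.699
grip_force: 0.0
```

Run:
```python
from plan import *
plan([.590,-.272,.12],24.2,12)
```

```text
from [0.478  0.1158 0.2625] yaw 17.94 rows 12 az -0.522 t [-0.00288  0.03352  0.0119 ] tool z [ 0.0104  0.0021 -0.9999] max 0.0335
radius 0.493 0.65
```

Emit:
drive_tool:
  rows:
    - [0,0,-0.52,-0.0029,0.0335,0,0.7]
    - [0,0,-0.52,-0.0029,0.0335,0,0.7]
    - [0,0,-0.52,-0.0029,0.0335,0.01,0.7]
    - [0,0,-0.52,-0.0029,0.0335,0.015,0.7]
    - [0,0,-0.52,-0.0029,0.0335,0.015,0.7]
    - [0,0,-0.52,-0.0029,0.0335,0.015,0.7]
    - [0,0,-0.52,-0.0029,0.0335,0.015,0.7]
    - [0,0,-0.52,-0.0029,0.0335,0.015,0.7]

```text
time: 7.48
tool_pos: [0.5431, -0.1466, 0.1697]
tcp_rot: [-3.083, -0.602, 0.0]
wrist_force: [0.6, -0.4, -0.2]
width: 0.693
grip_force: 0.0
```

Emit:
drive_tool:
  rows:
    - [0,0,-0.52,-0.0029,0.0335,0.015,0.7]
    - [0,0,-0.52,-0.0029,0.0335,0.015,0.7]
    - [0,0,-0.52,-0.0029,0.0335,0.015,0.7]
    - [0,0,-0.52,-0.0029,0.0335,0.015,0.7]
    - [0,0,0,0,0,0,0.7]
    - [0,0,0,0,0,0,0.7]

```text
time: 7.98
tool_pos: [0.5835, -0.274, 0.1083]
tcp_rot: [-3.07, -0.653, 0.005]
wrist_force: [-0.4, 0.7, -0.4]
width: 0.703
grip_force: 0.0
```

Run:
```python
from plan import *
plan([.590,-.272,.012],24.2,6)
p=read_camera("scene"); save(p,"s1"); cv2.imwrite("pics/s1c.png",cv2.resize(p["color"][130:330,170:430,::-1],None,fx=3,fy=3,interpolation=cv2.INTER_CUBIC))
p=read_camera("top"); f=p["color"].astype(float); r,g,b=f[...,0],f[...,1],f[...,2]; rm=(r>70)&(g<.45*r)&(b<.45*r); rm[:,:260]=0;rm[:,340:]=0
v,u=np.where(rm); print("knob",atz(p,u.mean(),v.mean(),.186).round(4),len(u)); save(p,"t1")
```

```text
from [ 0.5835 -0.274   0.1083] yaw 24.01 rows 6 az -0.031 t [0.00117 0.0002  0.01605] tool z [-0.0035  0.002  -1.    ] max 0.016
radius 0.645 0.65
knob [0.4746 0.1177 0.186 ] 75
```

View pics/s1c.png

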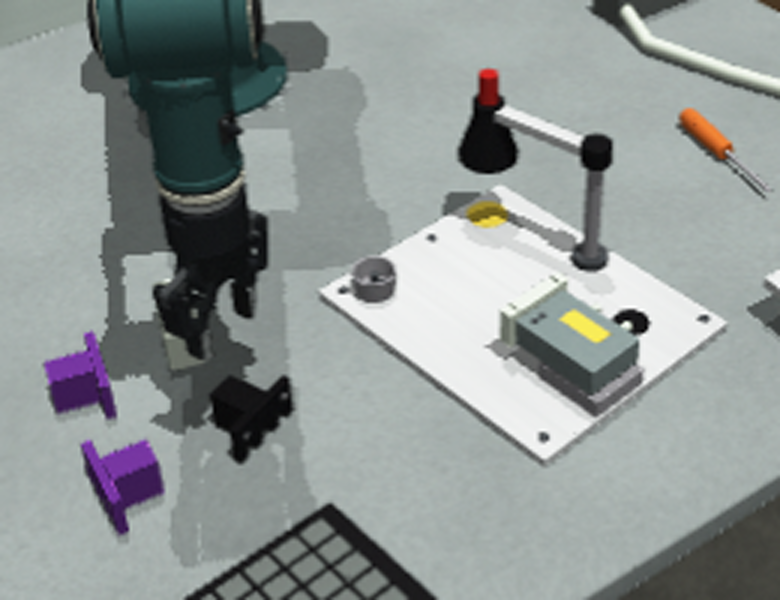

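The scene view shows the nozzle at crop (488,130), above the yellow dot (488,213), with the end block front clear. The gripper is behind and above the black jaw.

Emit:
drive_tool:
  rows:
    - [0,0,0,0.0035,0.0006,0,0.7]
    - [0,0,0,0.0035,0.0006,0.01,0.7]
    - [0,0,0,0,0,0.02,0.7]
    - [0,0,0,0,0,0.02,0.7]
    - [0,0,0,0,0,0.02,0.7]
    - [0,0,0,0,0,0.015,0.7]
    - [0,0,0,0,0,0.0075,0.7]
    - [0,0,0,0,0,0.003,0.7]

```text
time: 8.75
tool_pos: [0.5906, -0.2696, 0.0138]
tcp_rot: [-3.07, -0.659, 0.003]
wrist_force: [-0.4, 0.4, -0.0]
width: 0.697
grip_force: 0.0
```

Emit:
drive_tool:
  rows:
    - [0,0,0,0,0,0,0.7]
    - [0,0,0,0,0,0,0.6]
    - [0,0,0,0,0,0,0.4]
    - [0,0,0,0,0,0,0.3]
    - [0,0,0,0,0,0,0.2]
    - [0,0,0,0,0,0,0.2]
    - [0,0,0,0,0,0,0.2]
    - [0,0,0,0,0,0,0.2]
  force: 60

```text
time: 9.42
tool_pos: [0.5928, -0.2719, 0.0172]
tcp_rot: [3.07, 0.657, 0.004]
wrist_force: [-0.3, 0.3, 5.7]
width: 0.366
grip_force: 60.9
```

```bash
cat > m2.py <<'E'
from fit import *
P=np.load("plate.npy"); pics={c:read_camera(c) for c in("top","scene")}
z=.012; C=[(-.17,-.11,z),(.17,-.11,z),(.17,.17,z),(-.17,.17,z)]
for cs in(("top",),("scene",)):
    P1=edgefit(pics,[(c,C[i],C[(i+1)%4]) for c in cs for i in range(4)],P,half=4)
    f=[((.04,-.042,.077),(.04,.042,.077)),((.04,-.042,.077),(.04,-.042,.035)),((.04,.042,.077),(.056,.042,.077)),((.04,-.042,.077),(.056,-.042,.077)),((.056,-.042,.077),(.056,.042,.077))]
    edgefit(pics,[(c,a,b) for c in cs for a,b in f],P1,half=3)
    for c in cs: save(pics[c],"m_"+c)
s=status.read_state(); print(s["tool_pos"].round(4),s["width"],s["grip_force"],s["time"])
E
python3 m2.py
python3 - <<'E'
import cv2
a=cv2.imread("pics/m_top.png")[105:165,280:345]; b=cv2.imread("pics/m_scene.png")[210:285,320:400]
cv2.imwrite("pics/mm.png",cv2.hconcat([cv2.resize(x,(400,400),interpolation=cv2.INTER_CUBIC) for x in(a,b)]))
E
```

```text
pose [0.6276 0.0199 0.1386] deg 7.94 n 88 med|r|px 0.33
pose [0.6276 0.0201 0.1309] deg 7.5 n 69 med|r|px 0.14
pose [0.629  0.0185 0.1331] deg 7.63 n 90 med|r|px 0.12
pose [0.6307 0.0156 0.1766] deg 10.12 n 102 med|r|px 0.39
[ 0.5929 -0.2719  0.0172] 0.36795513744524155 60.915387868881226 9.5167
```

View pics/mm.png

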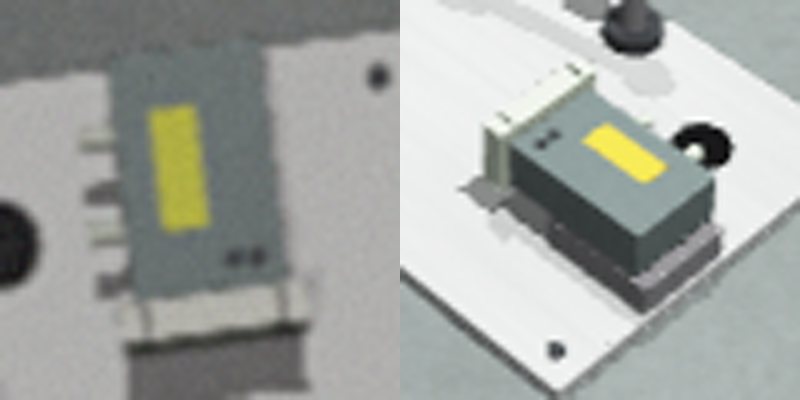

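Both views show the end block clear and at its rest position (top crop (215,315), scene crop (540,110)). The jaw is gripped at 31 mm, with its underside on the bench at TCP z 0.0172. Lift next.

Emit:
drive_tool:
  rows:
    - [0,0,0,0,0,-0.01,0.2]
    - [0,0,0,0,0,-0.02,0.2]
    - [0,0,0,0,0,-0.025,0.2]
    - [0,0,0,0,0,-0.025,0.2]
    - [0,0,0,0,0,-0.02,0.2]
    - [0,0,0,0,0,-0.01,0.2]
    - [0,0,0,0,0,0,0.2]

```text
time: 10.1
tool_pos: [0.593, -0.272, 0.1286]
tcp_rot: [3.069, 0.657, 0.006]
wrist_force: [0.5, 0.6, -2.0]
width: 0.362
grip_force: 60.1
```

Run:
```python
from plan import *
s=status.read_state(); print(s["wrist_force"].round(1),s["width"],s["grip_force"])
plan([.5936,.0147,.11],7.74,14)
```

```text
[ 0.5  0.6 -2. ] 0.36234619190568673 60.083874464035034
from [ 0.593  -0.272   0.1286] yaw 24.17 rows 14 az 1.174 t [ 0.00589 -0.01969  0.00128] tool z [ 0.0044 -0.0023 -1.    ] max 0.0197
radius 0.588 0.642
```

Emit:
drive_tool:
  rows:
    - [0,0,1.17,0.0059,-0.0197,0,0.2]
    - [0,0,1.17,0.0059,-0.0197,0,0.2]
    - [0,0,1.17,0.0059,-0.0197,0,0.2]
    - [0,0,1.17,0.0059,-0.0197,0,0.2]
    - [0,0,1.17,0.0059,-0.0197,0,0.2]
    - [0,0,1.17,0.0059,-0.0197,0,0.2]
    - [0,0,1.17,0.0059,-0.0197,0,0.2]

```text
time: 10.68
tool_pos: [0.5794, -0.1263, 0.1229]
tcp_rot: [-3.11, -0.435, 0.006]
wrist_force: [0.1, -0.0, -2.6]
width: 0.364
grip_force: 60.0
```

Emit:
drive_tool:
  rows:
    - [0,0,1.17,0.0059,-0.0197,0,0.2]
    - [0,0,1.17,0.0059,-0.0197,0,0.2]
    - [0,0,1.17,0.0059,-0.0197,0,0.2]
    - [0,0,1.17,0.0059,-0.0197,0.005,0.2]
    - [0,0,1.17,0.0059,-0.0197,0.005,0.2]
    - [0,0,1.17,0.0059,-0.0197,0.005,0.2]
    - [0,0,1.17,0.0059,-0.0197,0.005,0.2]

```text
time: 11.27
tool_pos: [0.59, 0.0168, 0.1028]
tcp_rot: [-3.134, -0.212, 0.006]
wrist_force: [0.0, 0.1, -2.8]
width: 0.364
grip_force: 60.0
```

Emit:
drive_tool:
  rows:
    - [0,0,0,0,0,0.015,0.2]
    - [0,0,0,0,0,0.015,0.2]
    - [0,0,0,0,0,0.015,0.2]
    - [0,0,0,0,0,0.01,0.2]
    - [0,0,0,0,0,0,0.2]
    - [0,0,0,0,0,0,0.2]

```text
time: 11.77
tool_pos: [0.5903, 0.0157, 0.0486]
tcp_rot: [-3.134, -0.213, 0.006]
wrist_force: [-0.2, 0.4, -1.6]
width: 0.366
grip_force: 60.2
```

Run:
```python
from plan import *
s=status.read_state(); print(s["wrist_force"].round(1),s["width"],s["grip_force"],R.from_rotvec(s["tcp_rot"]).as_matrix().round(4).tolist())
plan([.5936,.0147,.0492],7.74,3)
p=read_camera("top"); save(p,"t2"); q=read_camera("scene"); save(q,"s2")
a=p["color"][100:200,270:370,::-1]; b=q["color"][190:290,290:390,::-1]
cv2.imwrite("pics/t2c.png",cv2.hconcat([cv2.resize(x,(400,400),interpolation=cv2.INTER_CUBIC) for x in(a,b)]))
```

```text
[-0.2  0.4 -1.6] 0.36592609888924876 60.234771966934204 [[0.9908, 0.1355, -0.0038], [0.1355, -0.9908, 0.0001], [-0.0037, -0.0006, -1.0]]
from [0.5903 0.0157 0.0486] yaw 7.79 rows 3 az 0.016 t [ 0.00104  0.00047 -0.0002 ] tool z [-3.8e-03  1.0e-04 -1.0e+00] max 0.001
radius 0.592 0.594
```

View pics/t2c.png

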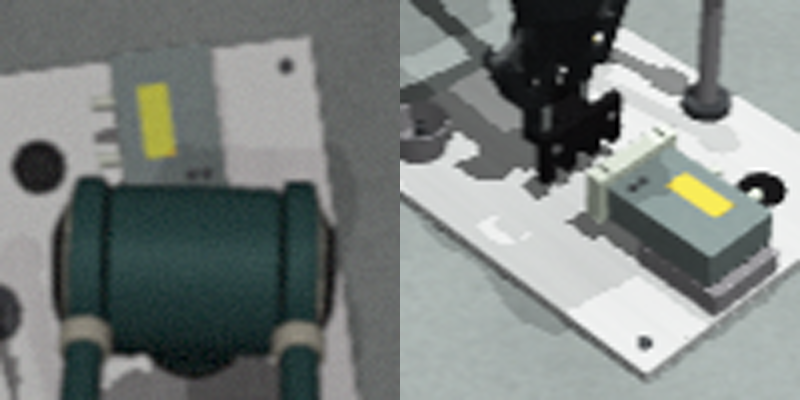

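The top view is blocked by the arm. The scene view shows the jaw held level just in front of the block, jaw ends at crop (540,170) and (618,95). I'll measure the jaw relative to the block in this one camera.

```bash
cat > m3.py <<'E'
from fit import *
s=status.read_state(); T=s["tool_pos"]; M=R.from_rotvec(s["tcp_rot"]).as_matrix(); yaw=np.arctan2(M[1,0],M[0,0])
p=read_camera("scene"); pics={"scene":p}; z=T[2]-.0172
f=[((.035,-.042,z+.012),(.035,-.042,z+.045)),((.035,.042,z+.02),(.035,.042,z+.045)),((.035,.018,z+.045),(.035,.042,z+.045)),((.035,-.042,z+.045),(.035,-.018,z+.045)),((.025,-.042,z+.045),(.035,-.042,z+.045))]
x0=np.r_[T[:2]-.003*M[:2,0],yaw]
J=edgefit(pics,[("scene",a,b) for a,b in f],x0,half=3,n=12)
z0=.012; C=[(-.17,-.11,z0),(.17,-.11,z0),(.17,.17,z0),(-.17,.17,z0)]
P=edgefit(pics,[("scene",C[i],C[(i+1)%4]) for i in(0,1,2)],np.array([.629,.0185,.1331]),half=3)
c,sn=np.cos(P[2]),np.sin(P[2]); d=J[:2]-P[:2]; print("jaw in plate (scene)",[c*d[0]+sn*d[1],-sn*d[0]+c*d[1]],"yaw diff",np.degrees(J[2]-P[2]))
Pn=np.load("plate.npy"); d=T[:2]-Pn[:2]; c,sn=np.cos(Pn[2]),np.sin(Pn[2]); print("tcp in plate.npy",[c*d[0]+sn*d[1],-sn*d[0]+c*d[1]], "tcp",T.round(4))
u0,v0,k=310,205,8
im=cv2.resize(p["color"][v0:v0+70,u0:u0+90,::-1],None,fx=k,fy=k,interpolation=cv2.INTER_CUBIC)
def dr(pose,segs,col):
    for a,b in segs:
        uv=(proj(p,tf([a,b],pose))-[u0,v0]+.5)*k; cv2.line(im,*[tuple(int(t) for t in q) for q in uv],col,1)
dr(x0,f,(0,0,255)); dr(J,f,(0,255,0))
g=[((.04,-.042,.077),(.04,.042,.077)),((.04,-.042,.077),(.04,-.042,.035)),((.04,.042,.077),(.056,.042,.077)),((.04,-.042,.077),(.056,-.042,.077)),((.056,-.042,.077),(.056,.042,.077))]
dr(P,g,(255,0,0)); import sys; cv2.imwrite(f"pics/{sys.argv[1]}.png",im)
E
python3 m3.py f1
```

```text
pose [0.5824 0.014  0.0861] deg 4.93 n 53 med|r|px 0.77
pose [0.6286 0.0184 0.1329] deg 7.61 n 69 med|r|px 0.15
jaw in plate (scene) [np.float64(-0.046379507823971905), np.float64(0.0016873736320595157)] yaw diff -2.6827636789694824
tcp in plate.npy [np.float64(-0.03609396047769538), np.float64(0.0010890206498961443)] tcp [0.5924 0.0156 0.0508]
```

View pics/f1.png

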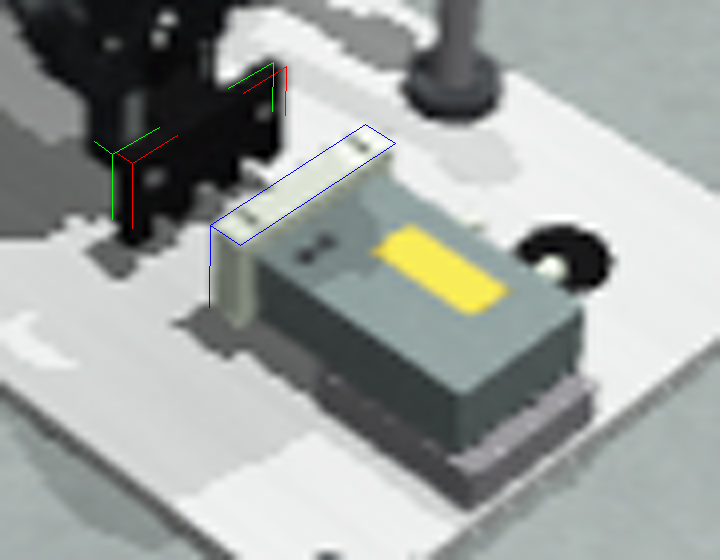

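The red jaw outline (from the tool pose) matches the picture within about 3 px of this 8x crop; the free fit locked onto wrong edges. I'll check how steady the readings are.

Emit:
drive_tool:
  rows:
    - [0,0,0,0,0,0,0.2]
    - [0,0,0,0,0,0,0.2]

```text
time: 12.08
tool_pos: [0.5928, 0.0156, 0.0515]
tcp_rot: [3.134, 0.213, 0.003]
wrist_force: [-0.1, 0.9, -2.5]
width: 0.363
grip_force: 60.2
```

Emit:
drive_tool:
  rows:
    - [0,0,0,0,0,0,0.2]
    - [0,0,0,0,0,0,0.2]

```text
time: 12.25
tool_pos: [0.5923, 0.0157, 0.0509]
tcp_rot: [3.134, 0.213, 0.001]
wrist_force: [0.5, -0.2, -2.9]
width: 0.364
grip_force: 60.2
```

Emit:
drive_tool:
  rows:
    - [0,0,0,0,0,0,0.2]
    - [0,0,0,0,0,0,0.2]

```text
time: 12.42
tool_pos: [0.592, 0.0158, 0.0505]
tcp_rot: [-3.134, -0.214, -0.0]
wrist_force: [-0.2, -0.1, -2.7]
width: 0.366
grip_force: 60.2
```

Emit:
drive_tool:
  rows:
    - [0,0,0,0.006,0.0011,0.0014,0.2]
    - [0,0,0,0.008,0,0,0.2]
    - [0,0,0,0.008,0,0,0.2]
    - [0,0,0,0.008,0,0,0.2]
    - [0,0,0,0.004,0,0,0.2]
    - [0,0,0,0.002,0,0,0.2]
    - [0,0,0,0,0,0,0.2]
    - [0,0,0,0,0,0,0.2]

```text
time: 13.08
tool_pos: [0.6276, 0.0196, 0.0487]
tcp_rot: [-3.134, -0.214, 0.001]
wrist_force: [-0.2, 0.1, -2.7]
width: 0.366
grip_force: 60.2
```

Emit:
drive_tool:
  rows:
    - [0,0,0,0,0,0,0.2]
    - [0,0,0,0,0,0,0.2]
    - [0,0,0,0,0,0,0.2]

```text
time: 13.33
tool_pos: [0.6274, 0.0195, 0.0489]
tcp_rot: [-3.134, -0.213, 0.001]
wrist_force: [0.3, -1.0, -2.0]
width: 0.366
grip_force: 60.2
```

```bash
python3 - <<'E'
import re
t=open('m3.py').read()
t=t.replace("x0=np.r_[T[:2]-.003*M[:2,0],yaw]\nJ=edgefit","x0=np.r_[T[:2]-.003*M[:2,0],yaw]\nJ=x0\n0 and edgefit").replace("dr(J,f,(0,255,0))","dr(P,g2,(0,255,0)) if 0 else None")
t=t.replace("u0,v0,k=310,205,8","u0,v0,k=322,210,12").replace("v0+70,u0:u0+90","v0+50,u0:u0+64")
open('m3.py','w').write(t)
E
python3 m3.py f2
```

```text
pose [0.6286 0.0185 0.1322] deg 7.57 n 65 med|r|px 0.15
jaw in plate (scene) [np.float64(-0.004037417089756575), np.float64(0.0011739410268673247)] yaw diff 0.215746241733546
tcp in plate.npy [np.float64(-0.0008694090193583838), np.float64(0.00026961771862876965)] tcp [0.6274 0.0195 0.0489]
```

View pics/f2.png

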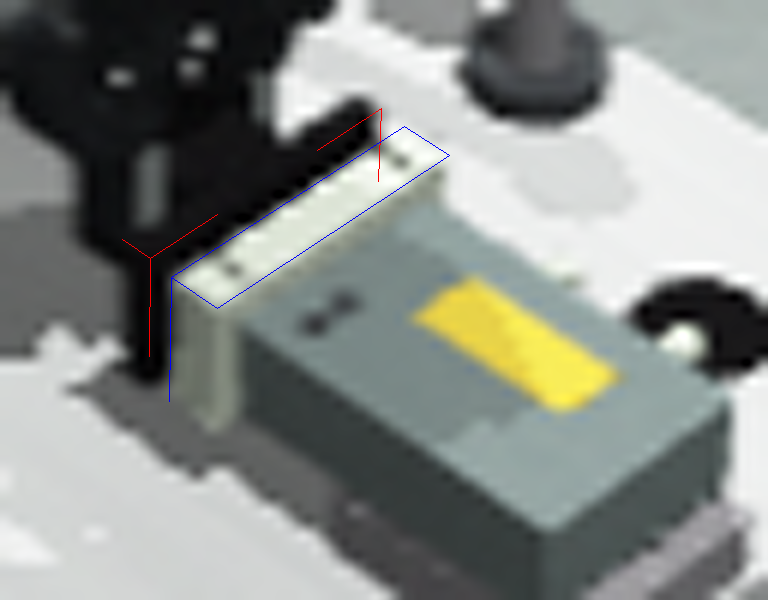

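The picture shows about 8 mm of gap, sides near flush: jaw left edge at (150,258–355) and block left edge at (172,280–400) in the crop. Creep on to contact.

Emit:
drive_tool:
  rows:
    - [0,0,0,0.001,0,0,0.2]
    - [0,0,0,0.001,0,0,0.2]
    - [0,0,0,0.001,0,0,0.2]
    - [0,0,0,0.001,0,0,0.2]
    - [0,0,0,0.001,0,0,0.2]
    - [0,0,0,0.001,0,0,0.2]
    - [0,0,0,0.001,0,0,0.2]
    - [0,0,0,0.001,0,0,0.2]

```text
time: 14.05
tool_pos: [0.6358, 0.0207, 0.049]
tcp_rot: [-3.134, -0.214, 0.0]
wrist_force: [-1.0, 0.6, -2.3]
width: 0.366
grip_force: 60.2
```

Emit:
drive_tool:
  rows:
    - [0,0,0,0.001,0,0,0.2]
    - [0,0,0,0.001,0,0,0.2]
    - [0,0,0,0.001,0,0,0.2]
    - [0,0,0,0.001,0,0,0.2]
    - [0,0,0,0,0,0,0.2]
    - [0,0,0,0,0,0,0.2]

```text
time: 14.55
tool_pos: [0.6394, 0.0212, 0.0488]
tcp_rot: [3.134, 0.214, -0.001]
wrist_force: [-1.6, -1.0, -2.8]
width: 0.364
grip_force: 60.3
```

```bash
python3 - <<'E'
t=open('m3.py').read()
t=t.replace('dr(x0,f,(0,0,255));','').replace('dr(P,g,(255,0,0));','')
open('m3.py','w').write(t)
E
python3 m3.py f3; python3 -c "
from h import *
s=status.read_state();print(s['wrist_force'].round(2),s['torque'].round(2))"
```

```text
[-1.57 -1.   -2.77] [-0.01  0.3   0.08]  File "m3.py", line 17
    dr(P,g2,(0,255,0)) if 0 else None
                                     ^
IndentationError: unindent does not match any outer indentation level
```

```bash
sed -i 's/^ *dr(P,g2.*$//' m3.py; python3 m3.py f3
```

```text
File "m3.py", line 19
    import sys; cv2.imwrite(f"pics/{sys.argv[1]}.png",im)
IndentationError: unexpected indent
```

```bash
sed -i 's/^ *import sys/import sys/' m3.py; python3 m3.py f3
```

```text
pose [0.6286 0.0184 0.1329] deg 7.61 n 65 med|r|px 0.15
jaw in plate (scene) [np.float64(0.008020353179876169), np.float64(0.0012627387653730679)] yaw diff 0.1904098651761598
tcp in plate.npy [np.float64(0.011254445812419706), np.float64(0.00028500228849750683)] tcp [0.6394 0.0212 0.0488]
```

View pics/f3.png

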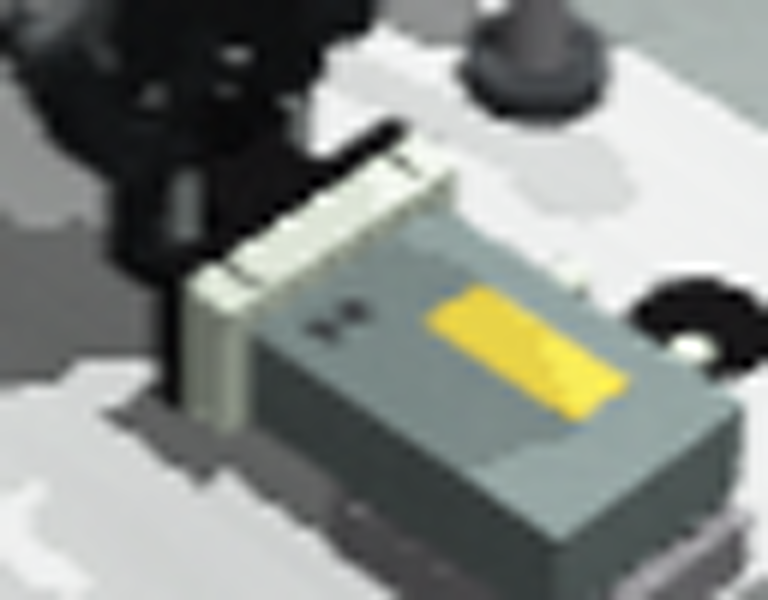

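Contact looks flat, with the top and end edges nearly in line (crop (185,280) and (410,128)). I'll get the sideways offset numerically, using sharp edges only and the same camera for both.

```bash
cat > m4.py <<'E'
from fit import *
import sys
def fit2(p,segs,pose,h=1.6,thr=8,n=15):
    g=cv2.GaussianBlur(p["color"].astype(float).mean(2),(0,0),.7); pose=np.array(pose,float)
    for it in range(8):
        A=[];b=[];info=[]
        for a,c in segs:
            t=np.linspace(.12,.88,n)[:,None]; L=np.array(a)*(1-t)+np.array(c)*t; uv=proj(p,tf(L,pose))
            d=uv[-1]-uv[0]; d/=np.hypot(*d); nn=np.array([-d[1],d[0]]); k=np.arange(-h,h+.01,.2); q=uv[:,None]+k[None,:,None]*nn
            gr=np.abs(np.gradient(map_coordinates(g,[q[...,1],q[...,0]],order=1),axis=1)).mean(0)/.2
            w=np.clip(gr-.5*gr.max(),0,None); j=gr.argmax(); off=(w*k)[max(0,j-4):j+5].sum()/w[max(0,j-4):j+5].sum()
            info.append((round(off,2),round(gr.max(),1)))
            if gr.max()<thr: continue
            J=[(proj(p,tf(L,pose+e))-uv).mean(0)@nn/1e-3 for e in(np.array([1e-3,0,0]),np.array([0,1e-3,0]))]
            A.append(J);b.append(off)
        dx=np.linalg.lstsq(np.array(A),np.array(b),rcond=None)[0]; pose[:2]+=np.clip(dx,-.001,.001)
    print("pose",pose.round(4),"residuals/grad",info); return pose
if __name__=="__main__":
    yaw=np.radians(7.62); c,s_=np.cos(yaw),np.sin(yaw)
    pl=lambda a,b:((a[0]-b[0])*c+(a[1]-b[1])*s_,-(a[0]-b[0])*s_+(a[1]-b[1])*c)
    p=read_camera("scene"); m=dict(p); m["color"]=cv2.imread("pics/m_scene.png")[...,::-1]
    g=[((.056,-.042,.077),(.056,.042,.077)),((.056,-.042,.045),(.056,-.042,.077)),((.04,-.042,.04),(.04,-.042,.077)),((.056,.042,.066),(.056,.042,.077)),((.04,.042,.077),(.056,.042,.077)),((.04,-.042,.077),(.056,-.042,.077))]
    P0=np.array([.6287,.0185,yaw]); M=fit2(m,g,P0); print("mount vs plate, plate axes mm",np.multiply(pl(M,P0),1e3).round(2))
    st=status.read_state(); T=st["tool_pos"]; z=T[2]-.0172
    o=dict(p); o["color"]=cv2.imread("pics/s2.png")[...,::-1]  # jaw free, TCP about [.592,.0156,.0508]
    for pic,tp,nm in((o,np.array([.5918,.0157,.0500]),"free"),(p,T,"now")):
        z=tp[2]-.0172
        f=[((.025,.02,z+.045),(.025,.042,z+.045)),((.025,.042,z+.045),(.035,.042,z+.045)),((.035,.042,z+.012),(.035,.042,z+.045)),((.025,-.042,z+.012),(.025,-.042,z+.04))]
        if nm=="now": f=f[:2]+f[3:]
        x0=np.r_[tp[0]-.003*c,tp[1]-.003*s_,yaw]; J=fit2(pic,f,x0); print(nm,"jaw fit-tool mm",np.multiply(pl(J,tp),1e3).round(2),"jaw y - mount y mm",1e3*pl(J,M)[1],"-plate",1e3*pl(J,P0)[1])
E
python3 m4.py
```

```text
pose [0.6322 0.0175 0.133 ] residuals/grad [(np.float64(-0.65), np.float64(42.2)), (np.float64(1.32), np.float64(24.9)), (np.float64(0.19), np.float64(54.4)), (np.float64(-0.78), np.float64(34.3)), (np.float64(1.3), np.float64(27.8)), (np.float64(-0.5), np.float64(47.2))]
mount vs plate, plate axes mm [ 3.3  -1.43]
pose [0.5901 0.0133 0.133 ] residuals/grad [(np.float64(0.14), np.float64(84.9)), (np.float64(-0.02), np.float64(77.7)), (np.float64(-0.2), np.float64(92.8)), (np.float64(0.05), np.float64(34.7))]
free jaw fit-tool mm [-2.01 -2.12] jaw y - mount y mm 1.4258794358232547 -plate 0.0007858655420257474
pose [0.6371 0.0204 0.133 ] residuals/grad [(np.float64(0.04), np.float64(86.9)), (np.float64(-0.1), np.float64(52.4)), (np.float64(-0.06), np.float64(33.3))]
now jaw fit-tool mm [-2.32 -0.48] jaw y - mount y mm 2.1706745277552955 -plate 0.7455809574740677
```

```bash
cat > m5.py <<'E'
from m4 import *
p=read_camera("scene"); T=status.read_state()["tool_pos"]; yaw=np.radians(7.62); c,s_=np.cos(yaw),np.sin(yaw)
J=np.array([T[0]-.0023*c,T[1]-.0023*s_,yaw]); print("T",T.round(4))
img=p["color"].astype(float)
ys=np.arange(.034,.0501,.0005)
def prof(x,sg,z,chan):
    uv=proj(p,tf([(x,sg*y,z) for y in ys],J)); v=map_coordinates(chan,[uv[:,1],uv[:,0]],order=1); return v
chans={"gray":img.mean(2),"r-b":img[...,0]-img[...,2],"b":img[...,2]}
for sg in(1,-1):
  for x in(.0275,.030,.0325,.038,.041,.044,.047,.050):
    z=.077; out=[]
    for n,ch in chans.items():
        v=prof(x,sg,z,cv2.GaussianBlur(ch,(0,0),.5)); g=np.abs(np.gradient(v)); w=np.clip(g-.4*g.max(),0,None); j=g.argmax(); sl=slice(max(0,j-4),j+5)
        out.append((n,round(1e3*(w*ys)[sl].sum()/w[sl].sum(),2),round(g.max(),1)))
    print(sg,x,out, prof(x,sg,z,chans["gray"])[::4].round().astype(int).tolist())
E
python3 m5.py
```

```text
T [0.6394 0.0212 0.0488]
1 0.0275 [('gray', np.float64(40.72), np.float64(11.2)), ('r-b', np.float64(47.4), np.float64(0.1)), ('b', np.float64(40.72), np.float64(11.1))] [86, 79, 81, 110, 161, 198, 209, 216, 218]
1 0.03 [('gray', np.float64(41.5), np.float64(11.3)), ('r-b', np.float64(39.06), np.float64(0.2)), ('b', np.float64(41.5), np.float64(11.3))] [37, 39, 55, 88, 142, 188, 214, 217, 218]
1 0.0325 [('gray', np.float64(41.88), np.float64(9.4)), ('r-b', np.float64(40.68), np.float64(0.3)), ('b', np.float64(41.86), np.float64(9.4))] [42, 60, 94, 131, 165, 197, 211, 217, 218]
1 0.038 [('gray', np.float64(36.19), np.float64(4.2)), ('r-b', np.float64(41.72), np.float64(0.4)), ('b', np.float64(36.14), np.float64(4.3))] [222, 223, 231, 224, 217, 212, 212, 217, 218]
1 0.041 [('gray', np.float64(34.68), np.float64(3.4)), ('r-b', np.float64(42.31), np.float64(0.3)), ('b', np.float64(34.72), np.float64(3.7))] [231, 240, 240, 230, 215, 205, 212, 217, 218]
1 0.044 [('gray', np.float64(34.4), np.float64(2.9)), ('r-b', np.float64(40.82), np.float64(0.3)), ('b', np.float64(34.41), np.float64(3.2
[... 1213 characters left out ...]
), ('r-b', np.float64(44.82), np.float64(0.4)), ('b', np.float64(44.0), np.float64(9.7))] [200, 220, 218, 209, 182, 141, 101, 77, 44]
-1 0.044 [('gray', np.float64(43.05), np.float64(8.7)), ('r-b', np.float64(42.22), np.float64(0.3)), ('b', np.float64(43.05), np.float64(8.5))] [200, 215, 221, 210, 179, 140, 111, 97, 84]
-1 0.047 [('gray', np.float64(43.03), np.float64(9.5)), ('r-b', np.float64(43.05), np.float64(0.3)), ('b', np.float64(43.02), np.float64(9.2))] [205, 221, 219, 212, 193, 146, 117, 106, 102]
-1 0.05 [('gray', np.float64(43.84), np.float64(7.2)), ('r-b', np.float64(45.18), np.float64(0.2)), ('b', np.float64(43.82), np.float64(7.0))] [197, 197, 200, 204, 173, 138, 113, 106, 104]
```

The jaw sits about 0.7 mm too far to +y and 0.4 mm low. I'll back off, correct both, then press slowly to 10 N.

Emit:
drive_tool:
  rows:
    - [0,0,0,-0.003,0,0,0.2]
    - [0,0,0,-0.003,0.0007,-0.0004,0.2]
    - [0,0,0,0,0,0,0.2]
    - [0,0,0,0.001,0,0,0.2]
    - [0,0,0,0.001,0,0,0.2]
    - [0,0,0,0.001,0,0,0.2]
    - [0,0,0,0.001,0,0,0.2]
    - [0,0,0,0.001,0,0,0.2]

```text
time: 15.37
tool_pos: [0.6386, 0.0203, 0.0493]
tcp_rot: [3.134, 0.214, -0.001]
wrist_force: [-2.5, -0.4, -1.2]
width: 0.364
grip_force: 60.3
```

Emit:
drive_tool:
  rows:
    - [0,0,0,0.001,0,0,0.2]
    - [0,0,0,0.001,0,0,0.2]
    - [0,0,0,0.001,0,0,0.2]
    - [0,0,0,0.001,0,0,0.2]
    - [0,0,0,0.001,0,0,0.2]
    - [0,0,0,0.001,0,0,0.2]
    - [0,0,0,0.001,0,0,0.2]
    - [0,0,0,0.001,0,0,0.2]

```text
time: 16.03
tool_pos: [0.6458, 0.0213, 0.0491]
tcp_rot: [3.134, 0.214, -0.003]
wrist_force: [-5.9, -0.4, 0.4]
width: 0.363
grip_force: 60.5
```

Emit:
drive_tool:
  rows:
    - [0,0,0,0.001,0,0,0.2]
    - [0,0,0,0.001,0,0,0.2]
    - [0,0,0,0.001,0,0,0.2]
    - [0,0,0,0.001,0,0,0.2]
    - [0,0,0,0,0,0,0.2]
    - [0,0,0,0,0,0,0.2]
    - [0,0,0,0,0,0,0.2]

```text
time: 16.62
tool_pos: [0.649, 0.0218, 0.0489]
tcp_rot: [3.134, 0.214, -0.006]
wrist_force: [-7.6, -1.3, 0.3]
width: 0.365
grip_force: 60.5
```

Emit:
drive_tool:
  rows:
    - [0,0,0,0,0,0,0.2]
    - [0,0,0,0,0,0,0.2]

```text
time: 16.78
tool_pos: [0.6489, 0.0218, 0.0489]
tcp_rot: [3.134, 0.214, -0.006]
wrist_force: [-6.6, -1.8, 1.3]
width: 0.36
grip_force: 60.5
```

```bash
python3 m5.py | cut -c1-60; python3 m3.py f4;python3 -c "
from h import *
s=status.read_state();print(s['wrist_force'].round(2),s['torque'].round(2),R.from_rotvec(s['tcp_rot']).as_matrix().round(4).tolist())"
```

```text
T [0.6489 0.0218 0.0489]
1 0.0275 [('gray', np.float64(40.47), np.float64(10.3)), ('r
1 0.03 [('gray', np.float64(40.92), np.float64(12.3)), ('r-b
1 0.0325 [('gray', np.float64(40.14), np.float64(16.6)), ('r
1 0.038 [('gray', np.float64(35.43), np.float64(6.9)), ('r-b
1 0.041 [('gray', np.float64(34.61), np.float64(3.6)), ('r-b
1 0.044 [('gray', np.float64(34.3), np.float64(4.8)), ('r-b'
1 0.047 [('gray', np.float64(34.65), np.float64(2.3)), ('r-b
1 0.05 [('gray', np.float64(35.7), np.float64(2.9)), ('r-b',
-1 0.0275 [('gray', np.float64(49.13), np.float64(5.8)), ('r
-1 0.03 [('gray', np.float64(49.32), np.float64(5.3)), ('r-b
-1 0.0325 [('gray', np.float64(49.37), np.float64(5.2)), ('r
-1 0.038 [('gray', np.float64(42.59), np.float64(12.9)), ('r
-1 0.041 [('gray', np.float64(43.19), np.float64(11.7)), ('r
-1 0.044 [('gray', np.float64(43.5), np.float64(10.7)), ('r-
-1 0.047 [('gray', np.float64(43.18), np.float64(8.5)), ('r-
-1 0.05 [('gray', np.float64(42.07), np.float64(5.8)), ('r-b
pose [0.6285 0.0184 0.1318] deg 7.55 n 63 med|r|px 0.16
jaw in plate (scene) [np.float64(0.017702008825593956), np.float64(0.000604486838095122)] yaw diff 0.2663590261465888
tcp in plate.npy [np.float64(0.020767570312599157), np.float64(-0.0003974299128442706)] tcp [0.6489 0.0218 0.0489]
[-7.69 -2.24  1.7 ] [-0.06  1.12  0.31] [[0.9907, 0.1361, -0.0036], [0.1361, -0.9907, -0.0004], [-0.0036, -0.0001, -1.0]]
```

Emit:
drive_tool:
  rows:
    - [0,0.2,0,0.001,0,-0.0002,0.2]
    - [0,0.2,0,0.001,0,-0.0001,0.2]
    - [0,0,0,0.001,0,0,0.2]
    - [0,0,0,0.0007,0,0,0.2]
    - [0,0,0,0,0,0,0.2]
    - [0,0,0,0,0,0,0.2]
    - [0,0,0,0,0,0,0.2]
    - [0,0,0,0,0,0,0.2]

```text
time: 17.55
tool_pos: [0.6516, 0.0221, 0.0488]
tcp_rot: [-3.134, -0.215, -0.002]
wrist_force: [-8.4, -2.8, 2.4]
width: 0.361
grip_force: 60.5
```

```bash
python3 m4.py | grep -A1 -n now
python3 - <<'E'
from m4 import *
F=[]; yaw=np.radians(7.62); c,s_=np.cos(yaw),np.sin(yaw); u=np.array([c,s_]); v=np.array([-s_,c])
P0=np.array([.6287,.0185])
from scipy.ndimage import map_coordinates
rs=[]
for k in range(5):
    p=read_camera("scene"); st=status.read_state(); F.append(np.r_[st["wrist_force"],st["tool_pos"]]); T=st["tool_pos"]; z=.032
    f=[((.025,.02,z+.045),(.025,.042,z+.045)),((.025,.042,z+.045),(.035,.042,z+.045)),((.025,-.042,z+.012),(.025,-.042,z+.04))]
    J=fit2(p,f,np.r_[T[0]-.0023*c,T[1]-.0023*s_,yaw]); rs.append([1e3*(J[:2]-T[:2])@u,1e3*(J[:2]-T[:2])@v,1e3*(J[:2]-P0)@v])
    x=1e3*(T[:2]-P0)@u
print("jaw-tool u,v; jaw-plate v",np.mean(rs,0).round(2)); Fm=np.mean(F,0); print("F,T",Fm.round(4),"push",-(Fm[:2]@u),"side",Fm[:2]@v)
print(R.from_rotvec(st["tcp_rot"]).as_matrix()[:,2].round(4),st["torque"].round(2),st["time"])
save(p,"last"); im=cv2.resize(p["color"][210:265,320:384,::-1],None,fx=12,fy=10.8 and 10.8,interpolation=cv2.INTER_CUBIC); cv2.imwrite("pics/lastc.png",im)
# mount: carriage travel from yellow label / carriage rear edges vs m_scene: phase correlation of the label
a=cv2.imread("pics/m_scene.png").astype(float); b=p["color"][...,::-1].astype(float)
def cen(i):
    m=((i[...,2]>120)&(i[...,1]>120)&(i[...,0]<.6*i[...,1])); n,l,st_,ct=cv2.connectedComponentsWithStats(m.astype(np.uint8)); k=min([q for q in range(1,n) if st_[q,4]>20],key=lambda q:np.hypot(*(ct[q]-[365,240]))); return ct[k]
ca,cb=cen(a),cen(b); A,B=atz(p,*ca,.07),atz(p,*cb,.07); print("label shift mm along, across",1e3*(B-A)[:2]@u,1e3*(B-A)[:2]@v)
E
```

```text
6:now jaw fit-tool mm [-1.7  -0.66] jaw y - mount y mm 1.322327094228466 -plate -0.10276647605276168
pose [0.6504 0.0209 0.133 ] residuals/grad [(np.float64(-0.07), np.float64(86.4)), (np.float64(0.07), np.float64(56.1)), (np.float64(0.07), np.float64(31.7))]
pose [0.6504 0.0209 0.133 ] residuals/grad [(np.float64(-0.07), np.float64(86.5)), (np.float64(0.07), np.float64(56.0)), (np.float64(0.07), np.float64(31.2))]
pose [0.6504 0.0209 0.133 ] residuals/grad [(np.float64(-0.07), np.float64(86.7)), (np.float64(0.07), np.float64(55.8)), (np.float64(0.08), np.float64(31.5))]
pose [0.6504 0.0209 0.133 ] residuals/grad [(np.float64(-0.07), np.float64(86.4)), (np.float64(0.07), np.float64(55.9)), (np.float64(0.08), np.float64(31.5))]
pose [0.6504 0.0209 0.133 ] residuals/grad [(np.float64(-0.07), np.float64(86.6)), (np.float64(0.07), np.float64(55.9)), (np.float64(0.08), np.float64(31.7))]
jaw-tool u,v; jaw-plate v [-1.35 -1.02 -0.47]
F,T [-8.9505 -1.7907  1.5285  0.6516  0.0221  0.0488] push 9.108952119936992 side -0.5880037268157845
[ 1.1e-03  3.0e-04 -1.0e+00] [-0.23  1.37  0.36] 17.85
label shift mm along, across 15.4915585372698 -0.10925726823507431
```

View pics/lastc.png

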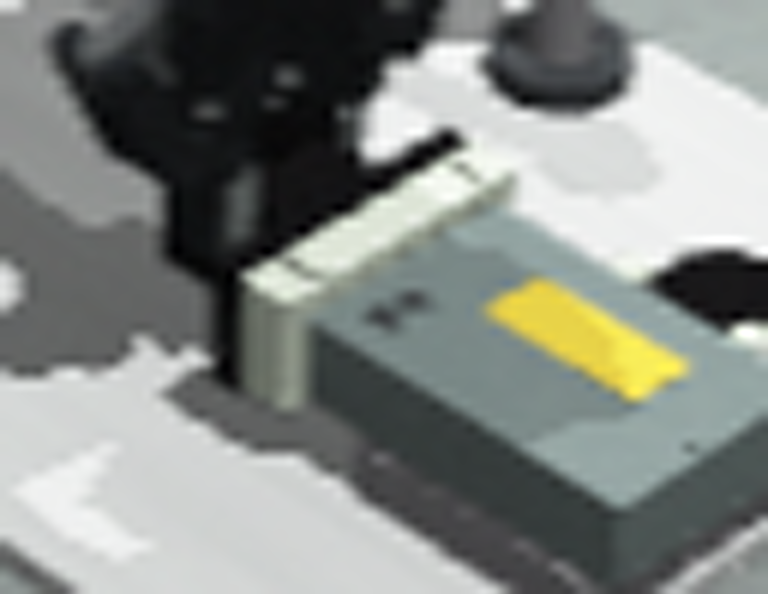

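Emit:
drive_tool:
  rows:
    - [0,0,0,0.0007,0,-0.0004,0.2]
    - [0,0,0,0.0007,0,-0.0003,0.2]
    - [0,0,0,0,0,0,0.2]
    - [0,0,0,0,0,0,0.2]
    - [0,0,0,0,0,0,0.2]
    - [0,0,0,0,0,0,0.2]
    - [0,0,0,0,0,0,0.2]
    - [0,0,0,0,0,0,0.2]

```text
time: 18.52
tool_pos: [0.6523, 0.0222, 0.0488]
tcp_rot: [-3.134, -0.215, 0.001]
wrist_force: [-9.0, -2.1, -1.0]
width: 0.358
grip_force: 60.3
```

Emit:
drive_tool:
  rows:
    - [0,0,0,0,0,0,0.2]
    - [0,0,0,0,0,0,0.2]
    - [0,0,0,0,0,0,0.2]

```text
time: 18.77
tool_pos: [0.6523, 0.0222, 0.0488]
tcp_rot: [-3.134, -0.215, 0.001]
wrist_force: [-9.4, -2.3, -0.5]
width: 0.364
grip_force: 60.3
```

```bash
python3 -c "
from workcell import workorder
print(workorder.finish_job())"
```

```text
the job is handed in; nothing more can be done
None
```

I parked the nozzle over the yellow dot and handed the job in with the arm still holding the black jaw against the end block at about 9.6 N; by my measurements the sides are flush to within 1 mm and the top is about 0.4 mm low.

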